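# Return a jar to the spice rack and set its sliding fence

### The arm

A 6-joint arm with a two-finger parallel gripper is mounted at the origin on a cart in front of the work surface, level with it; the furniture and walls round the work are solid. World frame = base frame: x ahead of the robot, y to its left, z up, the work surface at z = 0. Lengths are in mm, angles in degrees, forces in N, time in s.
With the tool pointing down it reaches from about 300 to 850 mm from the base axis. Payload 4.2 kg.
Tool frame: the origin (TCP) lies midway between the tips of the shut fingers; the grasp point (between the pads) lies 19 mm behind it; z points along the fingers, y is the line along which they close (so a half turn about z gives the same grasp; the last joint's range is limited). The gripper opens to 91 mm and grips with 3 to 60 N. Pads are 32 mm wide; open, the fingers measure 118 mm over their backs; the gripper's body (76 mm by 178 mm) begins 60 mm behind the grasp point.
Start: joints at [-65.604, 18.312, 89.639, -0, 72.044, -1.146], TCP at [247.935, -518.821, 178.576] pointing down, gripper open.
Joint ranges: [-177.97, 177.97], [-48.28, 115.42], [12.27, 149.76], [-77.06, 257.06], [2.81, 150.46], [-146.56, 146.56]. Speed limits (degrees/s): [147.25, 147.25, 180, 180, 180, 180].

### API

Orientations are given as [roll, pitch, yaw] about the fixed x, y, z axes, in that order (R = Rz(yaw) Ry(pitch) Rx(roll)).
In Python, from workcell import state, grab_frame, camera_model, job_done gives the robot as it stands.
- The arm moves only by the shell command python3 -m pendant 'ROWS' [OPENING] [FORCE]. ROWS is a JSON list of rows, 1 to 8 of them, each an object with the fields trans (a list: dx, dy, dz in shares of the most that a row can go, 1 being 50 mm), r (a list: a rotation vector rx, ry, rz in degrees); a field left out counts as zero; each row shifts and turns the commanded pose from where the row before left it, along the tool's axes as they then stand; what a row does not reach is not made up. A row lasts 1/10 s, in which the tool goes at most 50 mm and 8.59 degrees, less where a joint would pass 70% of its speed; a pose out of reach is approached as far as the arm can. OPENING is the finger opening in mm, set as the command begins (- or left out keeps the last). The fingers move at their own pace and stop on an object; FORCE is the grip in N (left out, the last holds). Time passes only in rows, so rows that do not move let the fingers close. It prints the time, the measured TCP pose, the force, the opening and the grip force at its end. Input that does not fit is refused with a message, and nothing moves.
- state(): the state, without advancing time (a new reading comes with each control period).
- grab_frame(name): name is "side" or "top"; returns the picture (420x560x3 uint8, blue, green, red); there is no depth.
- camera_model(name): a dict with "fx", "fy", "cx", "cy" (pixels), "T" (4x4, takes a point from camera to world coordinates). Camera axes: x right, y up, looking along -z (the intrinsics and any distortion apply to the point x, -y, -z); pixel columns grow to the right and rows downward; lengths in mm; the calibration is good to about 2 mm. A picture is of the moment at which its call begins. camera_model takes no time and is no camera call.
- job_done(): hands the job in; it is judged then, once.
The state is a dict: "time_s": time; "qpos": joint angles; "qvel": joint speeds; "effort": joint torques, N m; "ee_pos": TCP position; "ee_rot": TCP orientation; "force": force on the tool from outside, world axes, zero at the start; "torque": the same for the moment, N m; "gripper_width": finger opening in mm; "gripper_force": force on a finger pad.
Only numpy, scipy, OpenCV 4.12 (cv2) and the standard library are available. Lean on these libraries where they do the work, as an engineer would, in place of code of your own. Each camera call takes 0.05 s, during which the arm holds its last target. There are 200 camera calls.

### The job

Stand the loose green-labelled spice jar in the open part of the rack, between the sliding fence and the two red-capped jars. Then take the fence by its orange grip and slide it towards the jars until the whole row is snug against the rubber buffer at the far end, holding it there for a moment with a firm but gentle push of roughly 10 N, never as much as 20 N. Back the fence off to leave about 6 mm between it and the nearest jar, let go, and leave all jars upright and the other things on the worktop alone.

Things in the scene. Friction and masses are not known exactly. Their poses are not given: they have to be found in the camera images.
- rack: fixed wooden spice rack, 66 (x) x 432 (y) x 47 mm: an open-topped straight channel along its own y axis, 52 mm wide inside, floor 8 mm above the worktop; side walls with a steel rod on top reach 39 mm above the worktop. Origin under its centre, on the worktop; z up. The fence stands at its -y end, the end stop near its +y end.
- rack_end (a point): middle of the rack's +y end, on the channel floor. Short of it a wooden end stop with a black rubber buffer is clamped in the channel; its place differs each time and is not measured (buffer face 145 to 180 mm from the rack's origin along +y): find it by pushing the row against it. The buffer yields about 1 mm per 4 N, at most 7 mm, and springs back.
- fence: grey sliding fence with an orange grip; slides only along the rack's y axis, 210 mm in all, +y (towards the jars) forward. Origin on the middle of its flat front face, at channel floor height; axes as the rack's. Face 46 mm wide, 62 mm high. A drag of about 2.5 N (plus 4 N per m/s) holds it where it is left; the push on the jars is the force at the hand less this drag.
- fence_grip (a point): middle of the part of the orange grip to pinch: 34 mm behind the fence's face, 80 mm above the channel floor. The grip is an upright block 20 mm thick along the rack's x axis, 26 mm along y; top 98 mm above the floor. Pinch from above, fingers closing along the rack's x. Each jar pushed adds 0.5 to 1.5 N. Wanted when snug: about 10 N on the jar (over 6, under 20), so 12 to 14 N at the hand.
- spice_c: loose spice jar to put in the rack: clear body, green label, white cap; 43 mm diameter, 100 mm tall, 0.08 to 0.15 kg; cap radius 21.2 mm from 79 to 99 mm height, body radius about 20.5 mm where the fence pushes. Origin under its centre; z up. Starts upright on the worktop, to the robot's right of the rack. Pressed jars touch at their caps and may lean up to 0.1 rad.
- spice_a: spice jar with red cap, 45 mm diameter, 106 mm tall, about 0.11 kg; origin under its centre; stands in the rack's channel on the +y side, order of the two red-capped jars varies, with a gap of 1 to 6 cm between them
- spice_b: spice jar like spice_a, also standing in the rack's channel; at the start there are at least 70 mm free between the fence's face and the nearer red-capped jar
- pepper_mill: bystander: brown turned wooden pepper mill with a crank on top, 135 mm tall; origin under its centre
- avocado_dish: bystander: glazed green dish like half an avocado, 76x102x55; origin under its centre
- timer: bystander: red and white wind-up kitchen timer, 65x65x54; origin under its centre
- garlic: bystander: garlic bulb, 60x60x59; origin under its centre
Things that resemble listed ones, but are neither listed nor needed, are in the scene too. Leave any purple or yellow look-alike of the spice_c alone.

How it is judged:
By the outcome, as a careful person would: the job done as asked, in the order asked, and still so for the second after the job is handed in, with the robot touching nothing.
It also fails if it takes over 67 s, if anything falls off the work surface, if the arm or the gripper's body presses on something with over 40 N, if the wrist force passes 120 N, or if a joint passes its speed limit or range.

## Working session

There is one attempt and no reset: what is moved stays moved. The work goes in short steps, Python scripts to look and compute and a shell command to move; the robot and the scene stay as the last step left them, time stands still between calls to the robot, and variables do not carry over. Pictures are saved under pics/ and viewed, at most 10 in all, crops included, and the job is handed in when it is done.

```bash
ls; mkdir -p pics; python3 - <<'E'
from workcell import *
import cv2
for n in("side","top"):
    cv2.imwrite(f"pics/{n}0.png",grab_frame(n)); m=camera_model(n); print(n,{k:(v if k!='T' else v) for k,v in m.items()})
s=state();print(s)
E
```

```text
pics
side {'fx': 499.01779364705675, 'fy': 499.01779364705675, 'cx': 280.33514388078856, 'cy': 204.01992163609694, 'T': array([[ 9.56397695e-01, -1.48755565e-01,  2.51346834e-01,
         9.89912520e+02],
       [ 2.92054564e-01,  4.78977227e-01, -8.27819393e-01,
        -1.23810090e+03],
       [ 2.75333190e-03,  8.65131549e-01,  5.01537458e-01,
         8.48637947e+02],
       [ 0.00000000e+00,  0.00000000e+00,  0.00000000e+00,
         1.00000000e+00]])}
top {'fx': 458.8099436744404, 'fy': 458.8099436744404, 'cx': 283.284252649577, 'cy': 203.52427687845147, 'T': array([[ 2.28407723e-01,  8.59670862e-01, -4.56941923e-01,
        -1.19287733e+02],
       [-9.73498790e-01,  2.07170176e-01, -9.68536190e-02,
        -1.38844153e+02],
       [ 1.14025044e-02,  4.66954524e-01,  8.84207812e-01,
         1.44547392e+03],
       [ 0.00000000e+00,  0.00000000e+00,  0.00000000e+00,
         1.00000000e+00]])}
{'time_s': 0.1, 'qpos': array([-6.56034320e+01,  1.83477579e+01,  8.97001222e+01,  1.03606333e-03,
        7.20441175e+01, -1.14457529e+00]), 'qvel': array([ 0.04864668, -0.01021972, -0.10472572,  0.02173095, -0.07714068,
        0.00139065]), 'effort': array([ 4.86750978e-04, -4.13334024e+01, -2.32510096e+01,  7.28785736e-02,
        4.21461754e-02, -5.59834052e-05]), 'ee_pos': array([ 247.72188151, -518.32969114,  177.80182609]), 'ee_rot': array([-1.79908040e+02, -2.82256873e-03,  2.55408208e+01]), 'force': array([-0.04787728, -0.05696297, -0.33884933]), 'torque': array([-0.01589151, -0.02432096, -0.01122552]), 'gripper_force': 0.0, 'gripper_width': 91.51582081816082}
```

View pics/top0.png

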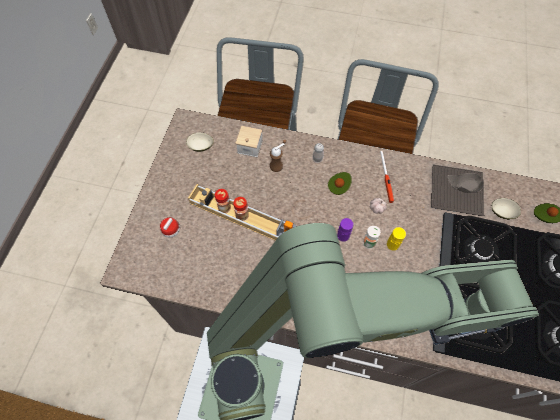

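View pics/side0.png

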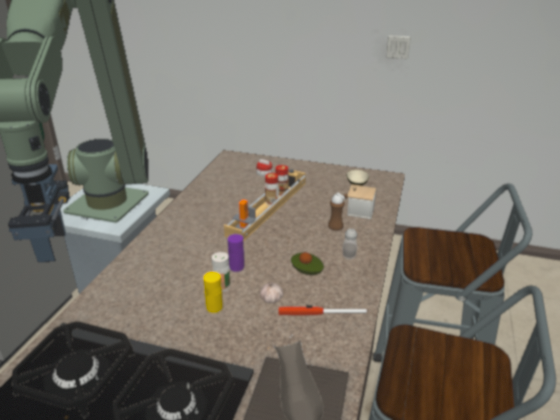

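Top view: candidates are purple (345,229), white-capped with green label (373,236), yellow (397,238) and a grey shaker (318,152). The white-capped jar fits spice_c (side view 221,265). The fence grip is at (288,225), with red caps at (222,195) and (240,203). I'll confirm with an enlarged crop.

```bash
python3 - <<'E'
import cv2,numpy as np
t=cv2.imread("pics/top0.png");s=cv2.imread("pics/side0.png")
a=cv2.resize(t[175:265,180:420],None,fx=3.33,fy=3.33,interpolation=cv2.INTER_CUBIC)
b=cv2.resize(s[155:320,190:330],None,fx=1.8,fy=1.8,interpolation=cv2.INTER_CUBIC)
c=cv2.resize(s[155:245,220:320],None,fx=3.3,fy=3.3,interpolation=cv2.INTER_CUBIC)
o=np.zeros((600,800,3),np.uint8);o[:a.shape[0],:a.shape[1]]=a[:,:800]
o[302:302+b.shape[0],:b.shape[1]]=b[:298];o[302:302+297,300:300+330]=c[:297,:330];cv2.imwrite("pics/crop1.png",o)
E
```

```text
(no output)
```

View pics/crop1.png

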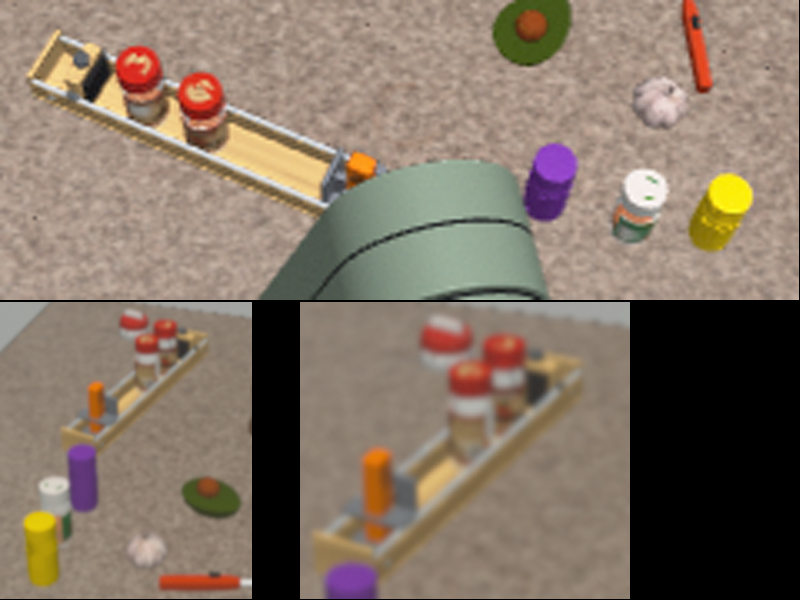

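The crop confirms spice_c: the white cap and green label at top (374,231), with purple about 28 px to its left and yellow about 28 px to its right. Next is turning the pixels into positions.

```bash
cat > h.py <<'E'
import numpy as np
from workcell import *
def ray(n,u,v):
    m=camera_model(n);T=m["T"]
    d=T[:3,:3]@np.array([(u-m["cx"])/m["fx"],-(v-m["cy"])/m["fy"],-1]);return T[:3,3],d
def atz(n,u,v,z):
    o,d=ray(n,u,v);return (o+d*(z-o[2])/d[2]).round(1)
def tri(a,b):
    A=[];y=[]
    for n,(u,v) in(("top",a),("side",b)):
        o,d=ray(n,u,v);d=d/np.linalg.norm(d);P=np.eye(3)-np.outer(d,d);A.append(P);y.append(P@o)
    return np.linalg.lstsq(np.vstack(A),np.hstack(y),rcond=None)[0].round(1)
def proj(n,p):
    m=camera_model(n);q=np.linalg.inv(m["T"])@np.append(p,1);return m["cx"]+m["fx"]*q[0]/-q[2],m["cy"]-m["fy"]*q[1]/-q[2]
E
python3 - <<'E'
from h import *
C=lambda x,y:(180+x/3.33,175+y/3.33)
B=lambda x,y:(190+x/1.8,155+(y-302)/1.8)
S=lambda x,y:(220+(x-300)/3.3,155+(y-302)/3.3)
for nm,c,s,z in [("jar",C(645,186),B(55,487),99),("purple",C(556,160),B(83,455),100),("yellow",C(731,191),B(41,521),100),("capfar",C(138,60),S(505,345),106),("capnear",C(202,90),S(472,372),106),("grip",C(361,163),S(377,456),106)]:
    print(nm,"top",atz("top",*c,z),"side",atz("side",*s,z),"tri",tri(c,s))
for c in [C(60,33),C(30,78)]:print("far top",atz("top",*c,45))
for s in [S(545,350),S(580,362),S(316,537),S(375,578)]:print("side",s,atz("side",*s,45))
# fence face top corners
for c in [C(345,152),C(325,190)]: print("fence",atz("top",*c,60))
E
```

```text
jar top [ 547.8 -297.7   99. ] side [ 549.1 -304.3   99. ] tri [ 548.1 -298.9   95.8]
purple top [ 554.7 -209.   100. ] side [ 558.1 -219.8  100. ] tri [ 555.9 -210.3   94.4]
yellow top [ 561.5 -379.4  100. ] side [ 561.6 -381.3  100. ] tri [ 561.5 -379.8   99.1]
capfar top [563.2 217.5 106. ] side [552.5 222.  106. ] tri [557.3 214.2 112.1]
capnear top [545.4 146.1 106. ] side [538.8 153.7 106. ] tri [542.3 144.6 111.2]
grip top [504.2 -25.2 106. ] side [508.  -31.7 106. ] tri [505.7 -25.1 102.2]
far top [606.3 323.2  45. ]
far top [547.4 336.6  45. ]
side (294.24242424242425, 169.54545454545456) [562.4 343.1  45. ]
side (304.8484848484849, 173.1818181818182) [606.8 325.9  45. ]
side (224.84848484848484, 226.21212121212122) [467.7 -86.8  45. ]
side (242.72727272727272, 238.63636363636363) [ 542.  -132.9   45. ]
fence [533.8  -2.9  60. ]
fence [488.4   6.8  60. ]
```

The manual's scale: shifts go in shares of 50 mm. Converting my numbers, 35.2 mm is 0.704, 30.4 mm is 0.608.

```bash
python3 -m pendant '[{"r": [0, 0, -7.4]}, {"r": [0, 0, -7.4]}, {"r": [0, 0, -7.4]}, {"r": [0, 0, -7.4]}, {"r": [0, 0, -7.4]}, {"r": [0, 0, -7.4]}, {"r": [0, 0, -7.4]}]' && python3 -m pendant '[{"trans": [0.704, 0.608, 0]}, {"trans": [0.704, 0.608, 0]}, {"trans": [0.704, 0.608, 0]}, {"trans": [0.704, 0.608, 0]}, {"trans": [0.704, 0.608, 0]}, {"trans": [0.704, 0.608, 0]}, {"trans": [0.704, 0.608, 0]}, {"trans": [0.704, 0.608, 0]}]' && python3 -m pendant '[{}, {}]'
python3 - <<'E'
from h import *;import cv2
t=grab_frame("top");s=grab_frame("side")
cv2.imwrite("pics/top1.png",t);cv2.imwrite("pics/side1.png",s)
a=cv2.resize(t[175:265,180:340],None,fx=5,fy=5,interpolation=cv2.INTER_CUBIC)[:330]
b=cv2.resize(s[215:305,150:320],None,fx=3,fy=3,interpolation=cv2.INTER_CUBIC)
o=np.zeros((600,800,3),np.uint8);o[:330]=a;o[330:600,:510]=b;cv2.imwrite("pics/crop2.png",o)
E
```

```text
time_s: 0.8
ee_pos: [247.8, -518.5, 178.1]
ee_rot: [-180.0, -0.0, 77.6]
force: [-0.1, 0.3, 0.9]
gripper_width: 90.9
gripper_force: 0.0
time_s: 1.6
ee_pos: [548.1, -295.9, 178.1]
ee_rot: [-180.0, 0.0, 77.4]
force: [0.1, -0.1, 0.2]
gripper_width: 91.3
gripper_force: 0.0
time_s: 1.8
ee_pos: [547.1, -296.5, 177.7]
ee_rot: [-179.9, 0.0, 77.5]
force: [-0.0, 0.5, -0.6]
gripper_width: 91.0
gripper_force: 0.0
```

View pics/crop2.png

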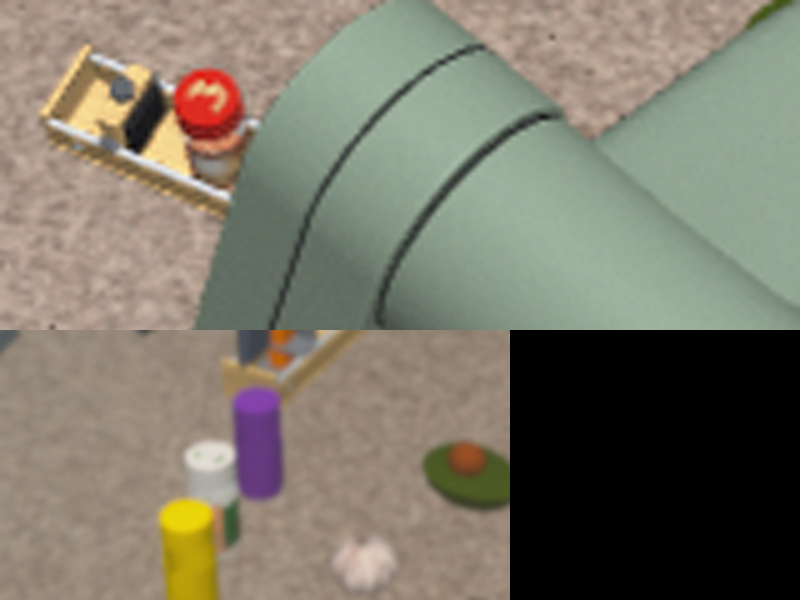

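The crop shows the white cap at about side (220,257), matching the first estimate. The arm hides the rack from the top camera. Descending on the jar.

```bash
python3 -m pendant '[{"trans": [-0.072, 0.046, 0.4]}, {"trans": [0, 0, 0.5]}, {"trans": [0, 0, 0.5]}, {"trans": [0, 0, 0.4]}, {"trans": [0, 0, 0.24]}, {"trans": [0, 0, 0.12]}, {}]' && python3 -m pendant '[{}, {}, {}, {}, {}, {}, {}]' 30 20
```

```text
time_s: 2.6
ee_pos: [547.8, -301.9, 70.3]
ee_rot: [-180.0, -0.0, 77.3]
force: [0.0, -0.2, 0.6]
gripper_width: 91.2
gripper_force: 0.0
time_s: 3.3
ee_pos: [548.4, -301.3, 70.6]
ee_rot: [180.0, 0.0, 77.3]
force: [1.0, 0.2, -0.6]
gripper_width: 38.4
gripper_force: 0.0
```

```bash
python3 -m pendant '[{}, {}]' ; python3 - <<'E'
from h import *;import cv2
s=grab_frame("side");t=grab_frame("top")
a=cv2.resize(s[195:315,150:310],None,fx=4,fy=4,interpolation=cv2.INTER_CUBIC)
cv2.imwrite("pics/crop3.png",a)
E
```

```text
time_s: 3.5
ee_pos: [548.4, -301.4, 70.5]
ee_rot: [-180.0, 0.0, 77.3]
force: [-0.6, -0.3, -0.1]
gripper_width: 30.2
gripper_force: 0.0
```

View pics/crop3.png

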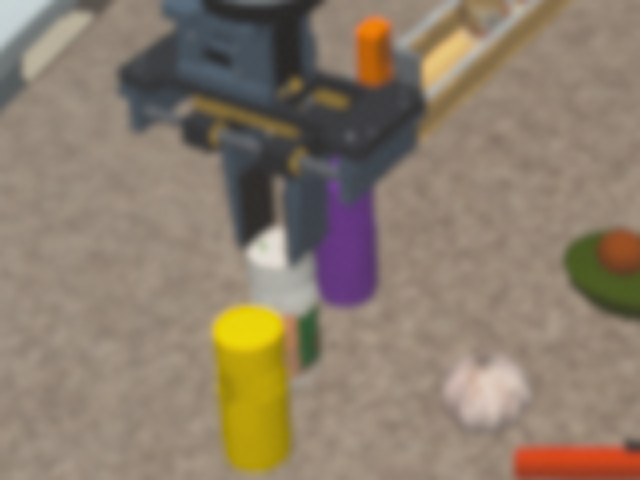

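```bash
python3 - <<'E'
from h import *
for p in [(548.4,-301.4,70.5),(548.4,-301.4,99),(548.4,-301.4,0)]:
    u,v=proj("side",p);print(p,(u,v),"crop",((u-150)*4,(v-195)*4), proj("top",p))
# from the crop: fingertips left (240,245), right (300,260); 
for c in [(285,250),(243,245),(300,262)]:
    print(c,atz("side",150+c[0]/4,195+c[1]/4,70.5),atz("side",150+c[0]/4,195+c[1]/4,99))
E
```

```text
(548.4, -301.4, 70.5) (np.float64(221.37650453959535), np.float64(266.1132450870973)) crop (np.float64(285.5060181583814), np.float64(284.45298034838925)) (np.float64(373.2331464182558), np.float64(234.53668473610452))
(548.4, -301.4, 99) (np.float64(220.73993182700917), np.float64(257.0696084176288)) crop (np.float64(282.9597273080367), np.float64(248.27843367051514)) (np.float64(374.8655430559703), np.float64(230.93888848012662))
(548.4, -301.4, 0) (np.float64(222.89159187744445), np.float64(287.6377294627363)) crop (np.float64(291.5663675097778), np.float64(370.5509178509451)) (np.float64(369.4206226635057), np.float64(242.93947323355633))
(285, 250) [ 533.6 -267.2   70.5] [ 550.3 -302.7   99. ]
(243, 245) [ 505.1 -270.2   70.5] [ 522.8 -305.6   99. ]
(300, 262) [ 548.1 -276.4   70.5] [ 564.2 -311.7   99. ]
```

The fingers have reached the commanded 30 mm with no contact. They appear above or behind the cap, so I'll check how the reported TCP projects in both poses.

```bash
python3 - <<'E'
from h import *;import cv2
s0=cv2.imread("pics/side0.png");s1=cv2.imread("pics/side1.png");s=grab_frame("side");cv2.imwrite("pics/side2.png",s)
R=lambda y:np.array([np.sin(np.radians(y)),-np.cos(np.radians(y)),0])
o=np.zeros((600,800,3),np.uint8)
def put(im,x0,y0,w,h,f,p,yaw,g,ox,oy):
    a=cv2.resize(im[y0:y0+h,x0:x0+w],None,fx=f,fy=f,interpolation=cv2.INTER_CUBIC)
    for q,c in [(p,(0,0,255)),(p+R(yaw)*g/2,(0,255,255)),(p-R(yaw)*g/2,(0,255,255))]:
        u,v=proj("side",q);cv2.circle(a,(int((u-x0)*f),int((v-y0)*f)),3,c,-1)
    o[oy:oy+a.shape[0],ox:ox+a.shape[1]]=a
put(s,185,215,65,80,7.5,np.array([548.4,-301.4,70.5]),77.3,30,0,0)
put(s0,0,140,75,95,3.5,np.array([247.7,-518.5,178]),25.5,91,500,0)
put(s1,170,170,100,80,3,np.array([547,-296.5,177.8]),77.4,91,500,350)
cv2.imwrite("pics/crop4.png",o)
E
```

```text
(no output)
```

View pics/crop4.png

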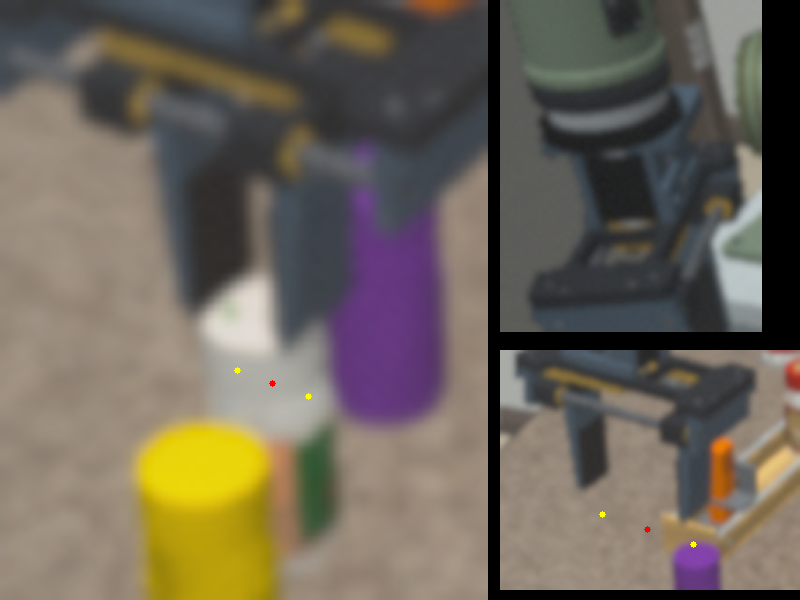

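The fingertips sit about 8–9 px above the reported TCP's projection in both poses, and a finger covers the top of the cap. So the real tips are about 27 mm higher than reported. I'll reopen, go lower and close again, watching the forces.

Converted, 5 mm is 0.1, 4 mm is 0.08.

```bash
python3 -m pendant '[{}, {}, {}, {}, {}, {}, {}]' 91 && python3 -m pendant '[{"trans": [0, 0, 0.1]}, {"trans": [0, 0, 0.1]}, {"trans": [0, 0, 0.1]}, {"trans": [0, 0, 0.1]}, {"trans": [0, 0, 0.08]}, {"trans": [0, 0, 0.04]}, {}]' && python3 -m pendant '[{}, {}, {}, {}, {}, {}, {}, {}]' 36 20
```

```text
time_s: 4.35
ee_pos: [548.4, -301.4, 70.6]
ee_rot: [180.0, 0.0, 77.3]
force: [-0.9, -0.1, 1.0]
gripper_width: 83.0
gripper_force: 0.0
time_s: 5.05
ee_pos: [548.2, -301.3, 44.2]
ee_rot: [-180.0, -0.0, 77.3]
force: [-0.1, -0.1, 0.4]
gripper_width: 91.0
gripper_force: 0.0
time_s: 5.85
ee_pos: [548.3, -301.3, 44.5]
ee_rot: [-180.0, 0.0, 77.3]
force: [0.1, -0.8, 0.7]
gripper_width: 41.8
gripper_force: 20.0
```

```bash
python3 -m pendant '[{"trans": [0, 0, -0.2]}, {"trans": [0, 0, -0.4]}, {"trans": [0, 0, -0.4]}, {"trans": [0, 0, -0.4]}, {"trans": [0, 0, -0.4]}, {"trans": [0, 0, -0.2]}, {}, {}]'
python3 - <<'E'
from h import *;import cv2
s=grab_frame("side");cv2.imwrite("pics/side3.png",s)
t=cv2.imread("pics/top0.png")
o=np.zeros((600,800,3),np.uint8)
a=cv2.resize(t[180:250,185:320],None,fx=5.9,fy=5.9,interpolation=cv2.INTER_CUBIC)[:400,:796];o[:a.shape[0],:a.shape[1]]=a
b=cv2.resize(s[205:275,190:260],None,fx=2.6,fy=2.6,interpolation=cv2.INTER_CUBIC);o[415:415+b.shape[0],:b.shape[1]]=b
b=cv2.resize(cv2.imread("pics/side0.png")[155:245,215:315],None,fx=2.0,fy=2.0,interpolation=cv2.INTER_CUBIC);o[415:595,300:500]=b
for k in range(10,70,10):o[int(k*5.9),:6]=255
cv2.imwrite("pics/crop5.png",o);print(state()["ee_pos"],state()["force"],state()["gripper_width"])
E
```

```text
time_s: 6.65
ee_pos: [548.0, -301.1, 144.0]
ee_rot: [-180.0, -0.0, 77.3]
force: [-0.2, -0.1, -0.7]
gripper_width: 41.8
gripper_force: 20.0
[ 547.72776279 -300.97262124  143.48244421] [0.1492519  0.31918443 0.01987277] 42.16813545055997
```

View pics/crop5.png

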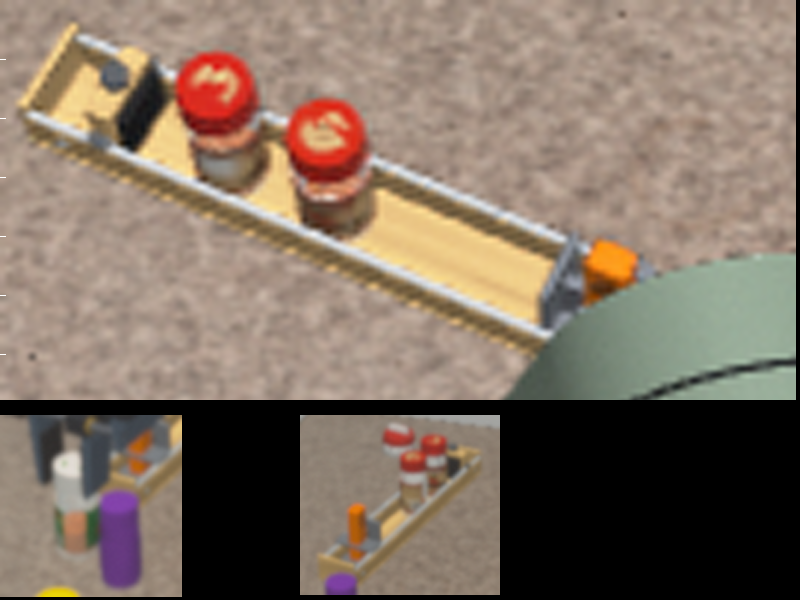

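The crop shows the jar lifted in the gripper. In top0 the rods run (80,38)-(570,240) and (30,113)-(550,335), the caps are at (215,83) and (326,130), and the grip top is at (612,260). Now computing the rack pose.

```bash
python3 - <<'E'
from h import *
C=lambda x,y:(185+x/5.9,180+y/5.9)
W=lambda x,y,z:atz("top",*C(x,y),z)
P={k:W(*v) for k,v in dict(u0=(80,38,39),u1=(570,240,39),l0=(30,113,39),l1=(550,335,39),capf=(215,86,106),capn=(326,133,106),grip=(612,260,106),fu=(575,240,70),fl=(545,292,70),e0=(75,27,47),e1=(20,105,47)).items()}
for k,v in P.items():print(k,v)
for a,b in(("u0","u1"),("l0","l1"),("grip","capf"),("grip","capn")):
    d=P[b]-P[a];print(a,b,"yaw",np.degrees(np.arctan2(-d[0],d[1])) if d[1]>0 else np.degrees(np.arctan2(d[0],-d[1])))
print(proj("side",(548,-301,198)))
E
```

```text
u0 [603.9 321.4  39. ]
u1 [542.    5.7  39. ]
l0 [548.4 334.1  39. ]
l1 [481.3   3.   39. ]
capf [557.5 215.8 106. ]
capn [543.2 146.8 106. ]
grip [504.1 -26.3 106. ]
fu [ 5.281e+02 -2.000e-01  7.000e+01]
fl [492.9   8.7  70. ]
e0 [606.3 324.   47. ]
e1 [548.3 338.8  47. ]
u0 u1 yaw -11.093380327302071
l0 l1 yaw -11.456281528701915
grip capf yaw -12.43856636702874
grip capn yaw -12.728419359979416
(np.float64(218.32480495422473), np.float64(223.88798333272715))
```

```bash
python3 -m pendant '[{"trans": [0, 0, -0.4]}, {"trans": [0, 0, -0.4], "r": [0, 0, -0.7]}]' && python3 -m pendant '[{"trans": [0.6, -0.17, 0]}, {"trans": [0.9, -0.26, 0]}, {"trans": [0.98, -0.276, 0]}, {"trans": [0.98, -0.276, 0]}, {"trans": [0.98, -0.276, 0]}, {"trans": [0.96, -0.276, 0]}, {"trans": [0.96, -0.26, 0]}, {"trans": [0.72, -0.202, 0]}]' && python3 -m pendant '[{}, {}]'
python3 - <<'E'
from h import *;import cv2
s=grab_frame("side");t=grab_frame("top");cv2.imwrite("pics/side4.png",s);cv2.imwrite("pics/top4.png",t)
p=state()["ee_pos"];print(p,state()["ee_rot"])
f=5
x0,y0,w,h=205,125,115,120
a=cv2.resize(s[y0:y0+h,x0:x0+w],None,fx=f,fy=f,interpolation=cv2.INTER_CUBIC)
def dot(q,c):
    u,v=proj("side",q);cv2.circle(a,(int((u-x0+.5)*f),int((v-y0+.5)*f)),2,c,-1)
dot(p,(0,0,255));dot(p+[0,0,27],(0,255,0))
rz=np.radians(-11.8);X=np.array([np.cos(rz),np.sin(rz),0]);Y=np.array([-np.sin(rz),np.cos(rz),0]);G=np.array([504.7,-26,0])
for S in range(-50,340,20):
    for d in(-29.5,29.5):dot(G+S*Y+d*X+[0,0,39],(255,255,0))
cv2.imwrite("pics/crop6.png",a)
E
```

```text
time_s: 6.9
ee_pos: [547.3, -300.8, 182.8]
ee_rot: [-179.7, -0.1, 78.1]
force: [-0.0, 0.2, -0.3]
gripper_width: 42.1
gripper_force: 20.0
time_s: 7.7
ee_pos: [523.0, 65.6, 183.4]
ee_rot: [-179.9, 0.0, 78.1]
force: [0.7, 1.4, 0.1]
gripper_width: 41.6
gripper_force: 20.0
time_s: 7.9
ee_pos: [523.7, 63.3, 183.6]
ee_rot: [-179.9, 0.1, 78.2]
force: [-0.8, -0.5, -0.4]
gripper_width: 41.9
gripper_force: 20.0
[524.05534626  61.95263985 183.88744191] [-1.79940866e+02  5.91269866e-02  7.79995535e+01]
```

View pics/crop6.png

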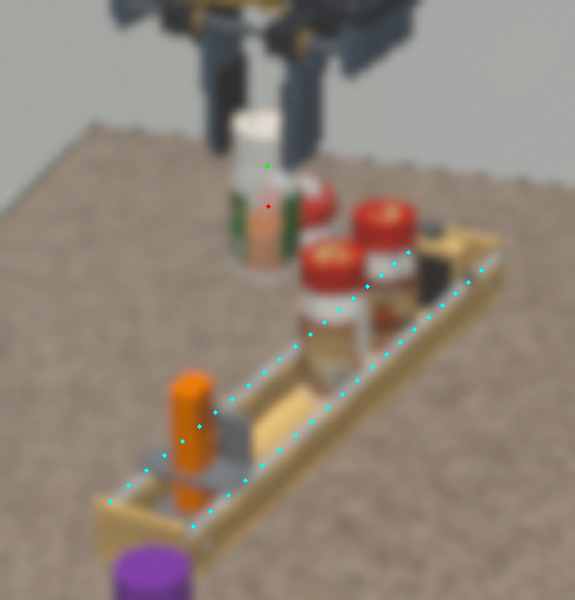

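The overlay fits the rods well, so the rack pose is good. The jar is held at crop x 231–300, with its base at about (265.5,262) and the cap top at about y 122. Now I'll work out the lateral offset.

```bash
python3 - <<'E'
from h import *
p=np.array([524.05,61.95,0])
for z in (138.9,238):
    u,v=proj("side",p+[0,0,z]);print(z,(u-205+.5)*5,(v-125+.5)*5)
rz=np.radians(-11.8);X=np.array([np.cos(rz),np.sin(rz),0]);Y=np.array([-np.sin(rz),np.cos(rz),0]);G=np.array([504.7,-26,0])
d=p-G;print("rack coords rel grip",d@X,d@Y)
# column sensitivity per mm along rack x
print((np.array(proj("side",p+X*10+[0,0,139]))-proj("side",p+[0,0,139]))*5/10,(np.array(proj("side",p+Y*10+[0,0,139]))-proj("side",p+[0,0,139]))*5/10)
# what are image extents of the jar base circle
th=np.linspace(0,6.28,60);q=np.array([proj("side",p+[21*np.cos(a),21*np.sin(a),139]) for a in th]);print((q.min(0)-[204.5,124.5])*5,(q.max(0)-[204.5,124.5])*5)
E
```

```text
138.9 269.95432047295424 272.01623649138287
238 266.7882122952966 125.20160549439453
rack coords rel grip 0.9556562130531105 90.04838544472884
[1.38602551 0.35952662] [ 0.82488739 -0.64139123]
[236.09601442 256.57786712] [303.7855523  287.54430758]
```

```bash
python3 -m pendant '[{"trans": [0.08, 0.02, 0.3]}, {"trans": [0, 0, 0.4]}, {"trans": [0, 0, 0.4]}, {"trans": [0, 0, 0.3]}, {"trans": [0, 0, 0.2]}, {"trans": [0, 0, 0.12]}, {}, {}]'
python3 - <<'E'
from h import *;import cv2
s=grab_frame("side");cv2.imwrite("pics/side5.png",s)
p=state()["ee_pos"];print(p)
f=7
x0,y0,w,h=225,140,85,80
a=cv2.resize(s[y0:y0+h,x0:x0+w],None,fx=f,fy=f,interpolation=cv2.INTER_CUBIC)
def P(q):
    u,v=proj("side",q);return (int((u-x0+.5)*f),int((v-y0+.5)*f))
zb=138.9+p[2]-183.9;print("base z",zb)
for z,r in((zb,20.5),(zb+79,21.2),(zb+99,21.2)):
    for t in np.linspace(0,2*np.pi,24,endpoint=False):cv2.circle(a,P([p[0]+r*np.cos(t),p[1]+r*np.sin(t),z]),1,(0,0,255),-1)
rz=np.radians(-11.8);X=np.array([np.cos(rz),np.sin(rz),0]);Y=np.array([-np.sin(rz),np.cos(rz),0]);G=np.array([504.7,-26,0])
d=(p-G);print(d@X,d@Y)
for S in range(-50,340,20):
    for e in(-29.5,29.5):cv2.circle(a,P(G+S*Y+e*X+[0,0,39]),1,(255,255,0),-1)
cv2.imwrite("pics/crop7.png",a)
E
```

```text
time_s: 8.8
ee_pos: [526.6, 66.3, 99.1]
ee_rot: [179.9, -0.0, 78.0]
force: [-0.4, -0.3, -0.6]
gripper_width: 42.0
gripper_force: 20.0
[526.77485705  66.5017269   99.27442841]
base z 54.274428408450376
2.6921197358422972 95.06114497481661
```

View pics/crop7.png

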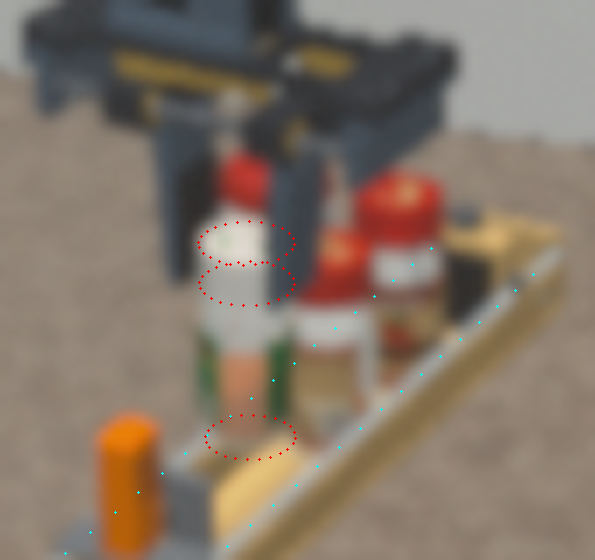

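Predicted circles match the cap (left edge 197). The base edges are at 198–290, about 2 mm left of prediction and well within the channel. Lowering into the rack.

```bash
python3 -m pendant '[{"trans": [0, -0.02, 0.16]}, {"trans": [0, 0, 0.16]}, {"trans": [0, 0, 0.16]}, {"trans": [0, 0, 0.16]}, {"trans": [0, 0, 0.08]}, {"trans": [0, 0, 0.04]}, {}]' && python3 -m pendant '[{"trans": [0, 0, 0.04]}, {"trans": [0, 0, 0.04]}, {"trans": [0, 0, 0.04]}, {}]'
```

```text
time_s: 9.55
ee_pos: [525.0, 66.8, 60.2]
ee_rot: [-180.0, 0.0, 78.0]
force: [0.2, -0.2, -0.6]
gripper_width: 42.4
gripper_force: 20.0
time_s: 9.95
ee_pos: [524.9, 66.8, 54.3]
ee_rot: [-180.0, 0.0, 78.0]
force: [-0.6, 0.2, -1.7]
gripper_width: 41.8
gripper_force: 20.0
```

Converted, 0.7 mm is 0.014.

```bash
python3 -m pendant '[{"trans": [0, 0, 0.014]}, {"trans": [0, 0, 0.014]}, {}, {}]'; python3 -m pendant '[{"trans": [0, 0, 0.012]}, {}, {}]'
```

```text
time_s: 10.35
ee_pos: [525.1, 66.8, 53.2]
ee_rot: [180.0, 0.0, 78.0]
force: [-0.3, 0.8, 0.0]
gripper_width: 42.0
gripper_force: 20.0
time_s: 10.65
ee_pos: [525.2, 66.8, 52.6]
ee_rot: [180.0, 0.0, 78.0]
force: [-0.5, -0.4, -0.9]
gripper_width: 41.9
gripper_force: 20.0
```

Converted, 0.7 mm is 0.014.

```bash
python3 -m pendant '[{"trans": [0, 0, 0.014]}, {}, {}]'; python3 -m pendant '[{"trans": [0, 0, 0.014]}, {}, {}]'
```

```text
time_s: 10.95
ee_pos: [525.3, 66.9, 52.4]
ee_rot: [180.0, -0.0, 78.0]
force: [-1.6, 0.1, 4.6]
gripper_width: 42.4
gripper_force: 20.0
time_s: 11.25
ee_pos: [525.4, 67.1, 52.3]
ee_rot: [179.9, -0.0, 78.0]
force: [-2.3, 0.1, 8.6]
gripper_width: 42.1
gripper_force: 20.0
```

Floor contact came at the expected height (52.4). Easing off, releasing and rising.

```bash
python3 -m pendant '[{"trans": [0, 0, -0.016]}, {}]' && python3 -m pendant '[{}, {}, {}, {}, {}]' 75 && python3 -m pendant '[{"trans": [0, 0, -0.2]}, {"trans": [0, 0, -0.4]}, {"trans": [0, 0, -0.4]}, {"trans": [0, 0, -0.4]}, {"trans": [0, 0, -0.4]}, {}, {}]'
```

```text
time_s: 11.45
ee_pos: [525.3, 66.9, 52.4]
ee_rot: [180.0, -0.0, 78.0]
force: [-1.6, 0.2, 5.6]
gripper_width: 42.3
gripper_force: 20.0
time_s: 11.95
ee_pos: [525.0, 66.8, 51.7]
ee_rot: [-180.0, 0.0, 78.0]
force: [-0.5, -0.7, 0.6]
gripper_width: 74.9
gripper_force: 0.0
time_s: 12.65
ee_pos: [525.1, 66.8, 142.3]
ee_rot: [179.9, -0.0, 78.0]
force: [-0.6, 0.3, -0.0]
gripper_width: 74.9
gripper_force: 0.0
```

Converted, -0.7 mm is -0.014, -30 mm is -0.6.

```bash
python3 -m pendant '[{"trans": [-0.5, 0, 0]}, {"trans": [-0.6, 0, 0]}, {"trans": [-0.5, 0, 0]}, {"trans": [-0.3, -0.014, 0]}, {}, {}]' && python3 -m pendant '[{"trans": [0, 0, 0.3]}, {"trans": [0, 0, 0.4]}, {"trans": [0, 0, 0.4]}, {"trans": [0, 0, 0.4]}, {"trans": [0, 0, 0.2]}, {}]' && python3 -m pendant '[{"trans": [0, 0, 0.1]}, {"trans": [0, 0, 0.1]}, {"trans": [0, 0, 0.08]}, {}]'
```

```text
time_s: 13.25
ee_pos: [504.7, -25.6, 141.5]
ee_rot: [-180.0, -0.0, 78.0]
force: [-0.5, 0.4, -0.5]
gripper_width: 74.9
gripper_force: 0.0
time_s: 13.85
ee_pos: [503.9, -25.1, 55.7]
ee_rot: [-179.8, 0.0, 78.1]
force: [0.3, -0.7, 0.3]
gripper_width: 75.1
gripper_force: 0.0
time_s: 14.25
ee_pos: [504.5, -26.0, 42.7]
ee_rot: [-180.0, 0.0, 78.0]
force: [-0.7, 0.9, -0.5]
gripper_width: 75.4
gripper_force: 0.0
```

```bash
python3 - <<'E'
from h import *;import cv2
s=grab_frame("side");cv2.imwrite("pics/side6.png",s)
p=state()["ee_pos"];print(p)
f=7
a=cv2.resize(s[145:230,215:300],None,fx=f,fy=f,interpolation=cv2.INTER_CUBIC)
cv2.imwrite("pics/crop8.png",a)
E
```

```text
[504.68660936 -25.98321688  42.93025649]
```

View pics/crop8.png

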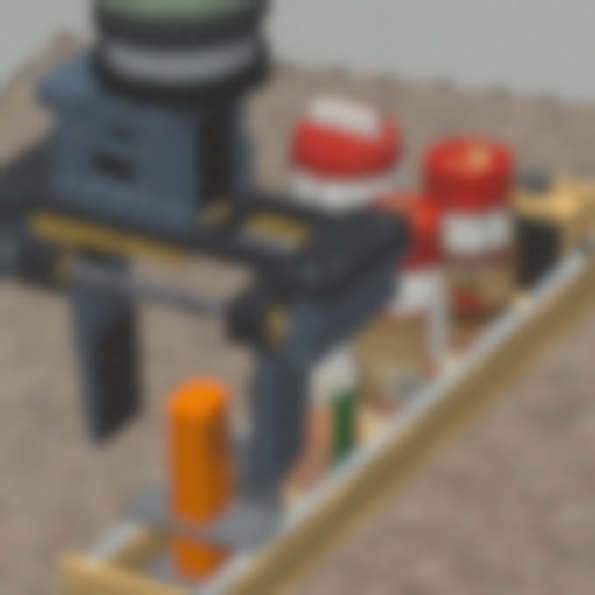

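The fingers straddle the orange grip, inner edges at x≈140 and 250 and the grip centre at 200. Closing.

```bash
python3 -m pendant '[{}, {}, {}, {}, {}, {}, {}, {}]' 14 40; python3 -m pendant '[{}, {}, {}]'
```

```text
time_s: 15.1
ee_pos: [504.2, -25.9, 42.9]
ee_rot: [-179.9, 0.0, 78.1]
force: [-0.2, 0.6, 2.0]
gripper_width: 19.6
gripper_force: 40.0
time_s: 15.4
ee_pos: [504.2, -25.9, 42.9]
ee_rot: [-179.9, 0.0, 78.1]
force: [-2.7, 1.3, 3.2]
gripper_width: 20.1
gripper_force: 40.0
```

The manual's scale: shifts go in shares of 50 mm. Converting my numbers, 5 mm is 0.1, 3 mm is 0.06.

```bash
python3 -m pendant '[{"trans": [0.04, 0, 0]}, {"trans": [0.1, 0, 0]}, {"trans": [0.1, 0, 0]}, {"trans": [0.1, 0, 0]}, {"trans": [0.1, 0, 0]}, {"trans": [0.1, 0, 0]}, {"trans": [0.1, 0, 0]}, {"trans": [0.06, 0, 0]}]' && python3 -m pendant '[{"trans": [0.06, 0, 0]}, {"trans": [0.06, 0, 0]}, {"trans": [0.06, 0, 0]}, {"trans": [0.06, 0, 0]}, {"trans": [0.06, 0, 0]}, {"trans": [0.06, 0, 0]}, {"trans": [0.06, 0, 0]}, {"trans": [0.06, 0, 0]}]' && python3 -m pendant '[{"trans": [0.06, 0, 0]}, {"trans": [0.06, 0, 0]}, {"trans": [0.06, 0, 0]}, {"trans": [0.06, 0, 0]}, {"trans": [0.06, 0, 0]}, {"trans": [0.06, 0, 0]}, {"trans": [0.06, 0, 0]}, {"trans": [0.06, 0, 0]}]'
```

```text
time_s: 16.2
ee_pos: [511.3, 8.9, 42.9]
ee_rot: [-179.9, 0.0, 78.1]
force: [-6.3, -1.0, 3.7]
gripper_width: 19.7
gripper_force: 40.0
time_s: 17.0
ee_pos: [516.0, 31.9, 42.9]
ee_rot: [-179.9, 0.1, 78.1]
force: [-5.4, -2.8, 4.1]
gripper_width: 19.6
gripper_force: 40.0
time_s: 17.8
ee_pos: [520.8, 55.3, 42.9]
ee_rot: [-179.9, 0.1, 78.1]
force: [-5.1, -4.0, 4.6]
gripper_width: 20.0
gripper_force: 40.0
```

```bash
python3 -m pendant '[{"trans": [0.06, -0.004, -0.004]}, {"trans": [0.06, -0.004, -0.004]}, {"trans": [0.06, -0.004, -0.004]}, {"trans": [0.06, -0.004, 0]}, {"trans": [0.06, 0, 0]}, {"trans": [0.06, 0, 0]}, {"trans": [0.06, 0, 0]}, {"trans": [0.06, 0, 0]}]' && python3 -m pendant '[{"trans": [0.05, 0, 0]}, {"trans": [0.05, 0, 0]}, {"trans": [0.05, 0, 0]}, {"trans": [0.05, 0, 0]}]'
```

```text
time_s: 18.6
ee_pos: [525.6, 78.9, 43.0]
ee_rot: [-179.9, 0.0, 78.1]
force: [-2.8, -4.6, -4.7]
gripper_width: 20.0
gripper_force: 40.0
time_s: 19.0
ee_pos: [527.6, 88.6, 43.0]
ee_rot: [-179.9, 0.1, 78.0]
force: [-4.0, -4.2, -5.3]
gripper_width: 19.9
gripper_force: 40.0
```

Converted, 2 mm is 0.04, 0.3 mm is 0.006.

```bash
python3 -m pendant '[{"trans": [0.04, -0.002, 0.006]}, {"trans": [0.04, -0.002, 0]}, {"trans": [0.04, -0.002, 0]}, {"trans": [0.04, 0, 0]}]' && python3 -m pendant '[{"trans": [0.04, 0, 0]}, {"trans": [0.04, 0, 0]}, {"trans": [0.04, 0, 0]}]'
```

```text
time_s: 19.4
ee_pos: [529.2, 96.5, 43.0]
ee_rot: [-180.0, 0.0, 78.0]
force: [-3.4, -4.9, -4.9]
gripper_width: 19.7
gripper_force: 40.0
time_s: 19.7
ee_pos: [530.4, 102.4, 43.0]
ee_rot: [-180.0, 0.0, 78.0]
force: [-2.7, -3.4, -3.8]
gripper_width: 19.9
gripper_force: 40.0
```

```bash
python3 -m pendant '[{"trans": [0.04, 0, 0]}, {"trans": [0.04, 0, 0]}]' ; python3 -m pendant '[{"trans": [0.04, 0, 0]}, {"trans": [0.04, 0, 0]}]'
```

```text
time_s: 19.9
ee_pos: [531.2, 106.3, 43.0]
ee_rot: [-179.9, 0.0, 78.0]
force: [-2.9, -4.4, -4.0]
gripper_width: 19.7
gripper_force: 40.0
time_s: 20.1
ee_pos: [531.7, 108.8, 43.0]
ee_rot: [-179.9, 0.2, 78.1]
force: [-2.9, -11.0, -2.2]
gripper_width: 19.7
gripper_force: 40.0
```

```bash
python3 -m pendant '[{}]'; python3 - <<'E'
from h import *
Y=np.array([.2,.98,0])
print([round(float(state()["force"]@Y),1) for _ in range(5)])
E
```

```text
time_s: 20.2
ee_pos: [531.7, 108.9, 43.0]
ee_rot: [-179.9, 0.2, 78.1]
force: [-4.2, -7.8, -3.3]
gripper_width: 19.8
gripper_force: 40.0
[-8.5, -8.5, -8.5, -8.5, -8.5]
```

Converted, 0.7 mm is 0.014.

```bash
python3 -m pendant '[{"trans": [0.014, 0, 0]}, {}]'; python3 -m pendant '[{"trans": [0.008, 0, 0]}, {}]'
```

```text
time_s: 20.4
ee_pos: [531.7, 109.0, 43.0]
ee_rot: [-179.9, 0.2, 78.1]
force: [-3.9, -10.1, -3.0]
gripper_width: 19.7
gripper_force: 40.0
time_s: 20.6
ee_pos: [531.7, 109.0, 43.0]
ee_rot: [-179.9, 0.3, 78.1]
force: [-4.0, -11.2, -2.9]
gripper_width: 20.0
gripper_force: 40.0
```

Converted, 0.5 mm is 0.01.

```bash
python3 -m pendant '[{"trans": [0.01, 0, 0]}, {}]'; python3 -m pendant '[{"trans": [0.01, 0, 0]}, {}]'
```

```text
time_s: 20.8
ee_pos: [531.8, 109.3, 43.0]
ee_rot: [-179.9, 0.3, 78.1]
force: [-4.9, -11.3, -1.7]
gripper_width: 19.8
gripper_force: 40.0
time_s: 21.0
ee_pos: [531.8, 109.5, 43.0]
ee_rot: [-179.9, 0.3, 78.1]
force: [-4.6, -12.9, -1.2]
gripper_width: 19.9
gripper_force: 40.0
```

```bash
python3 -m pendant '[{"trans": [0.006, 0, 0]}, {}, {}, {}]'; python3 - <<'E'
from h import *;import cv2
s=grab_frame("side");t=grab_frame("top")
cv2.imwrite("pics/side7.png",s);cv2.imwrite("pics/top7.png",t)
G=np.array([504.7,-26,0]);r=np.radians(-11.6);Y=np.array([-np.sin(r),np.cos(r),0]);X=np.array([np.cos(r),np.sin(r),0])
C=lambda x,y:(185+x/5.9,180+y/5.9)
for x,y,z in [(165,85,50),(125,150,50),(145,118,50),(165,85,35),(125,150,35)]:
    d=atz("top",*C(x,y),z)-G;print("buffer",d@Y,d@X)
for n,im in(("side",s),("top",t)):
    h=cv2.cvtColor(im,cv2.COLOR_BGR2HSV);m=cv2.inRange(h,(0,150,70),(5,255,255))|cv2.inRange(h,(172,150,70),(180,255,255))
    k,_,st,c=cv2.connectedComponentsWithStats(m)
    for i in range(1,k):
        if st[i,4]>20:
            d=atz(n,*c[i],99)-G;print(n,st[i],c[i].round(1),"s",(d@Y).round(1),(d@X).round(1))
E
```

```text
time_s: 21.4
ee_pos: [531.8, 109.6, 43.0]
ee_rot: [-179.9, 0.3, 78.1]
force: [-4.7, -14.4, -2.2]
gripper_width: 19.8
gripper_force: 40.0
buffer 294.61140473737095 15.884589974972627
buffer 294.72294574096804 -31.812030016432647
buffer 294.4297538872139 -8.374367194877756
buffer 300.33166271924284 22.366769286040054
buffer 300.34266476226696 -25.819638330164878
```

The contact point (s≈304) agrees with the buffer seen at s≈300, so the row is snug at about 15 N at the hand, or roughly 12 N on the jar. Holding briefly, then backing off slowly and watching the force.

Converted, -0.2 mm is -0.004.

```bash
python3 -m pendant '[{"trans": [-0.004, 0, 0]}, {}, {}, {}, {}, {}]'; for i in 1; do :; done; python3 -m pendant '[{"trans": [-0.01, 0, 0]}, {"trans": [-0.01, 0, 0]}]'; python3 -m pendant '[{"trans": [-0.01, 0, 0]}, {"trans": [-0.01, 0, 0]}]'; python3 -m pendant '[{"trans": [-0.01, 0, 0]}, {"trans": [-0.01, 0, 0]}]';  python3 -m pendant '[{"trans": [-0.01, 0, 0]}, {"trans": [-0.01, 0, 0]}]'
```

```text
time_s: 22.1
ee_pos: [531.9, 109.6, 43.0]
ee_rot: [-179.9, 0.3, 78.1]
force: [-4.0, -13.3, -1.4]
gripper_width: 19.6
gripper_force: 40.0
time_s: 22.3
ee_pos: [531.8, 109.6, 43.0]
ee_rot: [-179.9, 0.2, 78.1]
force: [-3.3, -8.2, -3.8]
gripper_width: 19.5
gripper_force: 40.0
time_s: 22.5
ee_pos: [531.9, 109.6, 43.0]
ee_rot: [-179.9, 0.1, 78.0]
force: [-4.6, -4.8, -3.9]
gripper_width: 19.9
gripper_force: 40.0
time_s: 22.7
ee_pos: [531.9, 109.5, 43.0]
ee_rot: [-179.9, 0.0, 78.0]
force: [-3.8, -3.4, -3.1]
gripper_width: 19.2
gripper_force: 40.0
time_s: 22.9
ee_pos: [531.7, 108.9, 43.0]
ee_rot: [-180.0, -0.0, 78.0]
force: [-3.3, -1.3, -4.8]
gripper_width: 19.7
gripper_force: 40.0
```

```bash
for i in 1; do :; done; python3 -m pendant '[{"trans": [-0.01, 0, 0]}, {"trans": [-0.01, 0, 0]}]'; python3 -m pendant '[{"trans": [-0.01, 0, 0]}, {"trans": [-0.01, 0, 0]}]'; python3 -m pendant '[{"trans": [-0.01, 0, 0]}, {"trans": [-0.01, 0, 0]}]';  python3 -m pendant '[{"trans": [-0.01, 0, 0]}, {"trans": [-0.01, 0, 0]}]'
```

```text
time_s: 23.1
ee_pos: [531.6, 108.1, 43.0]
ee_rot: [-180.0, -0.0, 78.0]
force: [-3.3, 1.3, -7.5]
gripper_width: 19.5
gripper_force: 40.0
time_s: 23.3
ee_pos: [531.5, 107.4, 43.0]
ee_rot: [-180.0, -0.1, 78.0]
force: [-3.2, 2.9, -7.7]
gripper_width: 20.0
gripper_force: 40.0
time_s: 23.5
ee_pos: [531.2, 105.9, 43.0]
ee_rot: [-180.0, -0.0, 78.0]
force: [-3.2, 3.7, -8.5]
gripper_width: 20.0
gripper_force: 40.0
time_s: 23.7
ee_pos: [530.9, 104.7, 43.0]
ee_rot: [-180.0, -0.0, 78.0]
force: [-3.8, 2.9, -8.7]
gripper_width: 19.7
gripper_force: 40.0
```

Converted, -1 mm is -0.02, -0.3 mm is -0.006.

```bash
python3 -m pendant '[{"trans": [-0.02, 0, 0.006]}, {"trans": [-0.02, 0, 0.006]}, {"trans": [-0.02, 0, 0.004]}, {"trans": [-0.006, 0, 0]}, {}, {}]'
```

```text
time_s: 24.3
ee_pos: [530.3, 101.6, 43.0]
ee_rot: [-180.0, -0.0, 78.0]
force: [-4.6, 2.3, -4.1]
gripper_width: 19.4
gripper_force: 40.0
```

Converted, -0.5 mm is -0.01, 0.3 mm is 0.006.

```bash
python3 -m pendant '[{"trans": [0.004, -0.01, 0.006]}, {}]' && python3 -m pendant '[{}, {}, {}, {}, {}, {}]' 65 && python3 -m pendant '[{"trans": [0, 0, -0.2]}, {"trans": [0, 0, -0.4]}, {"trans": [0, 0, -0.5]}, {"trans": [0, 0, -0.5]}, {"trans": [0, 0, -0.5]}, {"trans": [0, 0, -0.5]}, {}]'
```

```text
time_s: 24.5
ee_pos: [530.3, 101.6, 42.9]
ee_rot: [180.0, -0.0, 78.0]
force: [-4.7, 1.7, -0.7]
gripper_width: 19.8
gripper_force: 40.0
time_s: 25.1
ee_pos: [530.4, 101.6, 42.2]
ee_rot: [180.0, -0.0, 78.0]
force: [-0.1, -0.5, -0.1]
gripper_width: 63.9
gripper_force: 0.0
time_s: 25.8
ee_pos: [532.7, 102.1, 176.5]
ee_rot: [179.5, -0.2, 78.0]
force: [0.9, -0.4, 0.8]
gripper_width: 65.1
gripper_force: 0.0
```

Converted, -45 mm is -0.9, -30 mm is -0.6.

```bash
python3 -m pendant '[{"trans": [-0.6, 0, -0.2]}, {"trans": [-0.9, 0, 0]}, {"trans": [-0.9, 0, 0]}, {"trans": [-0.9, 0, 0]}, {"trans": [-0.9, 0, 0]}, {"trans": [-0.6, 0, 0]}, {}, {}]' | tail -5; python3 - <<'E'
from h import *;import cv2
s=grab_frame("side");cv2.imwrite("pics/side8.png",s)
G=np.array([504.7,-26,0]);r=np.radians(-11.6);Y=np.array([-np.sin(r),np.cos(r),0]);X=np.array([np.cos(r),np.sin(r),0])
h=cv2.cvtColor(s,cv2.COLOR_BGR2HSV)
for nm,lo,hi,z in(("red",(0,120,60),(7,255,255),97),("red2",(170,120,60),(180,255,255),97),("orange",(8,180,120),(18,255,255),90),("white",(0,0,165),(180,60,255),99)):
    m=cv2.inRange(h,lo,hi);m[:140]=0;m[240:]=0;m[:,:200]=0;m[:,320:]=0
    k,_,st,c=cv2.connectedComponentsWithStats(m)
    for i in range(1,k):
        if st[i,4]>15:
            d=atz("side",*c[i],z)-G;print(nm,st[i],c[i].round(1),"s",(d@Y).round(1),"x",(d@X).round(1))
# predicted cap-top pixel positions for upright row: c at s=136.3.. etc
f=130.3+34
for nm,q,z in(("grip top",f-34,106),("c",f+6+20.5,107),("n",f+6+20.5+43.7,114),("f",f+6+20.5+88.7,114)):
    print(nm,np.round(proj("side",G+q*Y+[0,0,z]),1))
E
```

```text
ee_pos: [479.9, -133.3, 181.7]
ee_rot: [-179.9, -0.0, 77.9]
force: [-0.6, 0.6, 0.2]
gripper_width: 64.9
gripper_force: 0.0
red [275 161  18  15 143] [284.5 168.1] s 272.5 x -4.5
red [257 163  15   7  84] [263.7 166.2] s 251.0 x -74.7
orange [262 183   6  18  94] [264.3 191.3] s 106.2 x 12.0
orange [262 204   5   4  17] [263.9 205.4] s 29.1 x 55.4
white [ 236  140   84   22 1129] [288.3 147.8] s 426.7 x -71.0
white [259 159  10   5  35] [263.8 160.9] s 284.4 x -93.5
white [258 171  28  18 207] [272.7 178.2] s 183.4 x -0.9
white [243 212  21  20  47] [253.2 221.2] s -75.3 x 81.5
grip top [264.8 182.9]
c [274.  175.2]
n [280.4 168.1]
f [286.7 163.1]
```

The measured pixels match the expected upright row: grip at (264,183), white cap at (273,178), red caps spanning columns 275–293. Handing in.

```bash
python3 -c "
from workcell import job_done;print(job_done())"
```

```text
the job is handed in; nothing more can be done
None
```

The job is handed in at about 27 s of the 67 s allowed: the green-labelled jar is in the rack, the row was held against the buffer at an estimated 12 N on the jar, and the fence was backed off about 6 mm and released. The gap comes from force and position readings. That the jars are upright was checked only by pixel measurements in the last side image, because I had used all ten picture views.

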